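# Sort two spoons by length into the cutlery tray

### The job

Put the two loose spoons away in the wooden cutlery tray: lay the short teaspoon flat in the short row and the longer dessert spoon flat in the long row, each lying along its row and inside its walls. Leave the fork where it lies.

Things in the scene. Friction and masses are not known exactly. Their poses are not given: they have to be found in the camera images.
- teaspoon: The short spoon: bright metal, 132 mm long, about 20 g. Origin under its middle, at table level; x runs along it from the handle end (x = -66 mm) to the tip of the bowl, z up. The bowl (x = 22 to 66 mm) is 26 mm wide, rim 7 mm high. The handle arches: at x = -10 mm it is 9 mm wide with its top 9 mm up and is good to grip there from above.
- dessert_spoon: The long spoon, of the same look: 188 mm long, about 45 g. Origin under its middle, at table level; x runs along it from the handle end (x = -94 mm) to the tip of the bowl, z up. The bowl (x = 34 to 94 mm) is 39 mm wide, rim 10 mm high. The handle arches: at x = -25 mm it is 10 mm wide with its top 13 mm up and is good to grip there from above.
- short_row (a point): Centre of the floor of the short row (160 x 95 mm inside, for the teaspoon) of a flat wooden cutlery tray (235 x 205 mm, fixed); x along the row, away from the robot, z up. The floor is 5 mm above the worktop, the 5 mm thick walls end 19 mm above the floor. Beyond its far end is a small bin with a tea light.
- long_row (a point): Centre of the floor of the long row (225 x 95 mm inside, for the dessert spoon), beside the short row in the same tray, on the robot's left of it; x along the row, away from the robot, z up. Floor and walls as for the short row.
- table_fork: Metal table fork, 204 x 28 x 18 mm, lying to the left of the spoons; not to be moved. Origin under its middle, x along it towards the tines, z up.
Mind the look-alikes: they are no part of the job. Of the things like the teaspoon, leave any that is pink; of the rest the larger one is meant.

How it is judged:
By the outcome, as a careful person would: the job done as asked, in the order asked, and still so for the second after the job is handed in, with the robot touching nothing.
It also fails if it takes over 58 s, if anything falls off the work surface, if the arm or the gripper's body presses on something with over 40 N, if the wrist force passes 120 N, or if a joint passes its speed limit or range.

### The arm

A 7-joint arm with a two-finger parallel gripper is mounted at the origin on a cart in front of the work surface, level with it; the furniture and walls round the work are solid. World frame = base frame: x ahead of the robot, y to its left, z up, the work surface at z = 0. Lengths are in m, angles in rad, forces in N, time in s.
With the tool pointing down it reaches from about 0.35 to 0.9 m from the base axis. Payload 8.1 kg.
Tool frame: the origin (TCP) lies on the centre line of the jaws, within the pads' length; the fingertips stand arm.tip_extent ahead of it and the grasp point (between the pads) lies 3 mm ahead of it (arm.tip_extent is the distance from the TCP to the fingertips, in m); y points along the fingers, z is the direction in which the jaws open and shut, and the axes are right-handed (so a half turn about y gives the same grasp; the last joint's range is limited). The gripper opens to 92 mm and grips with 3 to 60 N. Pads are 19 mm wide; open, the fingers measure 130 mm over their backs; the gripper's body (75 mm by 190 mm) begins 47 mm behind the grasp point.
Start: joints at [1.098, 0.434, 0.025, 1.573, -0.012, 1.134, -0.075], TCP at [0.226, -0.583, 0.249] pointing down, gripper open.
Joint ranges: [-2.62, 2.62], [-0.44, 2.09], [-1.27, 1.32], [0.08, 2.57], [-1.32, 4.46], [0.12, 2], [-2.74, 2.74]. Speed limits (rad/s): [2.22, 2.22, 3.01, 3.01, 3.14, 3.14, 3.14].

### API

Orientations are given as a rotation vector (axis times angle).
In Python, from cell import observe, get_image, sign_off, boxes_of, place_of, arm gives the robot as it stands.
- The arm moves only by the tool arm_command, never from a script. Its argument "plan" is a list of rows, each a list of 2 entries, a list of its own where there are three numbers: the shift along the tool's x, y, z in m, then the turn, a rotation vector about the tool's x, y, z in degrees. In form: [[[tx, ty, tz], [ax, ay, az]], ...]. A call has 1 to 5 rows; each row is the pose to reach, as a shift and turn from the pose commanded when the call began, along the tool's axes at that moment; what a row does not reach only later rows make up. A row lasts 1/10 s, in which the tool goes at most 50 mm and 8.59 degrees, less where a joint would pass 70% of its speed; a pose out of reach is approached as far as the arm can. A call with a gripper value outside its range is refused whole. "fingers" is the closure, from -1 (fully open) to 1 (shut), set as the call begins (left out, the last holds). The fingers move at their own pace and stop on an object; "squeeze" is the grip in N (left out, the last holds). Time passes only in rows, so rows that repeat a pose let the fingers close. It gives the time, the measured TCP pose, the force and the opening at its end, in the units of the state.
- observe(): the state, without advancing time (a new reading comes with each control period).
- get_image(name): name is "side" or "top"; returns a dict with "color" (400x640x3 uint8, red, green, blue), "camera_matrix" (3x3 intrinsics, pixels), "distortion" ([k1, k2, p1, p2, k3] as OpenCV has them; the pictures are not rectified), "world_to_cam" (4x4, takes a point from world to camera coordinates). Camera axes: x right, y up, looking along -z (the intrinsics and any distortion apply to the point x, -y, -z); pixel columns grow to the right and rows downward; lengths in m; the calibration is good to about 2 mm. A picture is of the moment at which its call begins. There is no depth.
- sign_off(): hands the job in, once; it reports no verdict.
Trained networks look in a picture, given as the dict that the camera call returned (one of the last four; its "shot" number tells which), for a name from the list of things; names that differ only in an ending like _2 or _b are one class to them, and where a whole thing is asked for, a point or a joint stands for the part that bears it (a point fixed in the world has none). Each returns a list of dicts, best first, with "confidence" (0 to 1); they miss things now and then, are a little off and sometimes report something else, mostly with a low value. They report only what shows in the picture. A call takes as long as a camera call. They do not tell look-alikes from the thing itself.
- boxes_of(picture, thing): "point" ([column, row] in pixels, amid what is visible of it).
- place_of(picture, thing): "point" ([column, row] in pixels: a listed point, or the origin of a listed thing).
The state is a dict: "clock": time; "joints": joint angles; "dq": joint speeds; "joint_efforts": joint torques, N m; "position": TCP position; "ee_rot": TCP orientation; "force": force on the tool from outside, world axes, zero at the start; "ft_torque": the same for the moment, N m; "width": opening from 0.0 (shut) to 1.0 (fully open).
Only numpy, scipy, OpenCV 4.12 (cv2) and the standard library are available. Lean on these libraries where they do the work, as an engineer would, in place of code of your own. Each camera call takes 0.05 s, during which the arm holds its last target.

## Working session

There is one attempt and no reset: what is moved stays moved. The work goes in short steps, Python scripts to look and compute and a tool call to move; the robot and the scene stay as the last step left them, time stands still between calls to the robot, and variables do not carry over. Pictures are saved under pics/ and viewed, and the job is handed in when it is done.

Besides the shell and the picture viewer there is one more tool, called after "Call:" in YAML: its name, and indented under it one key for each argument. arm_command: Moves the arm, as the interface text tells. Its arguments: {"type":"object","properties":{"plan":{"type":"array","items":{"type":"array"}},"fingers":{"type":"number"},"squeeze":{"type":"number"}},"required":["plan"]}

```bash
ls; mkdir -p pics; cat > h.py <<'E'
from cell import observe,get_image,sign_off,boxes_of,place_of,arm
import numpy as np,cv2
from scipy.spatial.transform import Rotation as R
def ray(p,px):
    K=np.array(p["camera_matrix"]);d=np.array(p["distortion"],float)
    u=cv2.undistortPoints(np.array([[px]],float),K,d)[0,0]
    T=np.array(p["world_to_cam"]);Rm=T[:3,:3];t=T[:3,3]
    return -Rm.T@t, Rm.T@np.array([u[0],-u[1],-1.])
def onz(p,px,z):
    c,v=ray(p,px);return c+v*(z-c[2])/v[2]
def proj(p,X):
    T=np.array(p["world_to_cam"]);X=np.atleast_2d(X)@T[:3,:3].T+T[:3,3]
    X=X*[1,-1,-1]
    return cv2.projectPoints(X,np.zeros(3),np.zeros(3),np.array(p["camera_matrix"]),np.array(p["distortion"],float))[0][:,0]
def tri(a,b):
    (c1,v1),(c2,v2)=a,b
    v1=v1/np.linalg.norm(v1);v2=v2/np.linalg.norm(v2)
    s=np.linalg.lstsq(np.c_[v1,-v2],c2-c1,rcond=None)[0]
    p,q=c1+s[0]*v1,c2+s[1]*v2
    return (p+q)/2,np.linalg.norm(p-q)
def save(p,n): cv2.imwrite(f"pics/{n}.png",p["color"][:,:,::-1])
E
python3 - <<'E'
from h import *
print(observe());print(arm, getattr(arm,'tip_extent',None))
t=get_image("top");s=get_image("side");save(t,"top0");save(s,"side0")
for p,n in((t,"top"),(s,"side")):
    c,_=ray(p,(320,200));print(n,c)
    for th in("teaspoon","dessert_spoon","short_row","long_row","table_fork"):
        for f in(boxes_of,place_of):
            for r in f(p,th):
                print(n,th,f.__name__,np.round(r["point"],1),round(r["confidence"],2),onz(p,r["point"],0.005).round(3))
E
```

```text
pics
{'clock': 0.0, 'joints': array([ 1.09841279,  0.43523514,  0.02495841,  1.5741113 , -0.01158819,
        1.13396442, -0.075104  ]), 'dq': array([ 0.00098376,  0.00017621, -0.00093943, -0.0002641 ,  0.00144631,
        0.00099537, -0.00049397]), 'joint_efforts': array([-7.07374074e-04, -6.67849803e+01,  9.85032097e-01, -3.14456964e+01,
       -6.04828703e-02,  4.27530985e-02,  6.73501404e-05]), 'position': array([ 0.22566579, -0.58232892,  0.24793171]), 'ee_rot': array([-0.37812769,  2.02125784, -2.01814981]), 'force': array([-0.62904632,  0.1112484 , -0.66179309]), 'ft_torque': array([-0.03457993, -0.04565191,  0.03183343]), 'width': 1.0009364831073106}
<Robot object at 0x7f0eac783a10> 0.022
top [0.28515579 0.06957486 1.20304134]
top teaspoon call [244.3 165.1] 0.61 [0.532 0.247 0.005]
top teaspoon call [359.  193.8] 0.58 [ 0.463 -0.037  0.005]
top teaspoon call [246.1 175.9] 0.79 [0.505 0.242 0.005]
top teaspoon call [352.6 193.4] 0.69 [ 0.463 -0.021  0.005]
top teaspoon call [225.3 227.1] 0.55 [0.378 0.289 0.005]
top dessert_spoon call [311.2 174.9] 0.93 [0.509 0.081 0.00
[... 545 characters left out ...]
6.1 191. ] 0.46 [ 0.458 -0.065  0.005]
side teaspoon call [253.8 229.8] 0.75 [0.505 0.245 0.005]
side teaspoon call [271.4 267.5] 0.47 [0.365 0.287 0.005]
side teaspoon call [337.2 195.1] 0.43 [ 0.462 -0.032  0.005]
side dessert_spoon call [300.6 199.7] 0.54 [0.518 0.066 0.005]
side dessert_spoon call [306.6 212.4] 0.55 [0.464 0.087 0.005]
side short_row call [211.1 264. ] 0.66 [0.476 0.399 0.005]
side long_row call [388.7 169.7] 0.56 [ 0.445 -0.241  0.005]
side long_row call [377.  180.3] 0.96 [ 0.432 -0.174  0.005]
side long_row call [252.8 229.3] 0.25 [0.509 0.246 0.005]
side table_fork call [217.3 274.1] 0.59 [0.437 0.405 0.005]
side table_fork call [209.5 264.8] 0.91 [0.476 0.404 0.005]
```

View pics/top0.png

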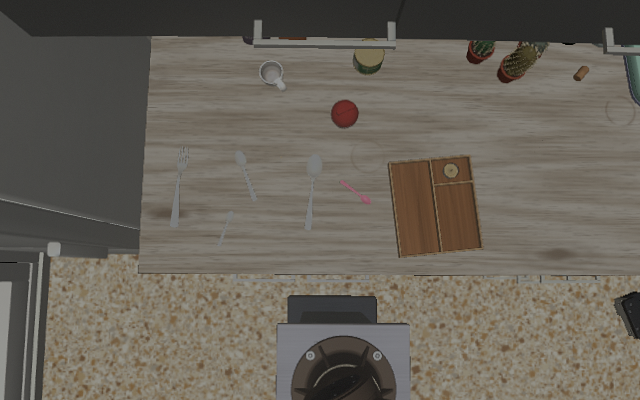

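View pics/side0.png

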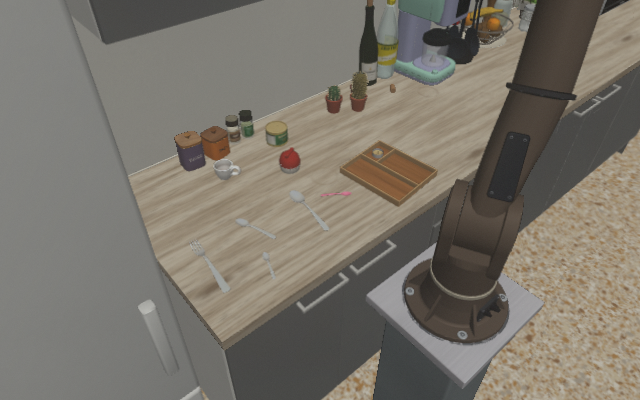

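```bash
python3 - <<'E'
import cv2
a=cv2.imread('pics/top0.png');b=cv2.imread('pics/side0.png')
cv2.imwrite('pics/topc.png',cv2.resize(a[130:260,170:380],None,fx=3.8,fy=3.8,interpolation=cv2.INTER_CUBIC))
cv2.imwrite('pics/sidec.png',cv2.resize(b[160:300,190:390],None,fx=4,fy=4,interpolation=cv2.INTER_CUBIC))
E
```

```text
(no output)
```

View pics/topc.png

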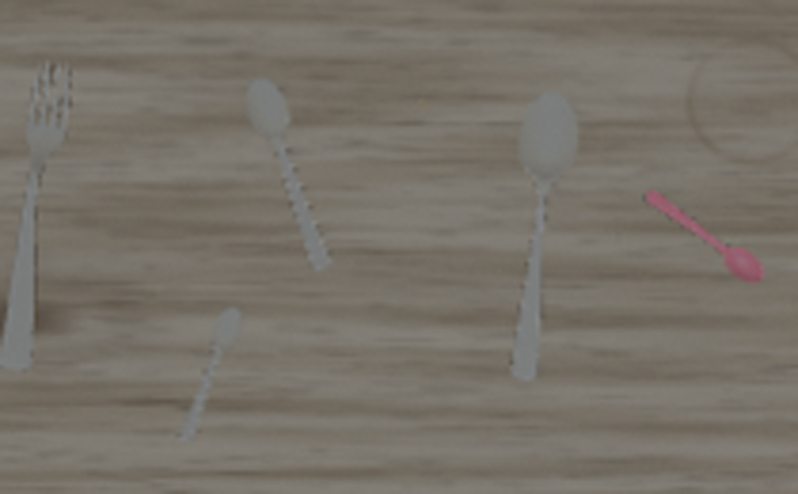

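View pics/sidec.png

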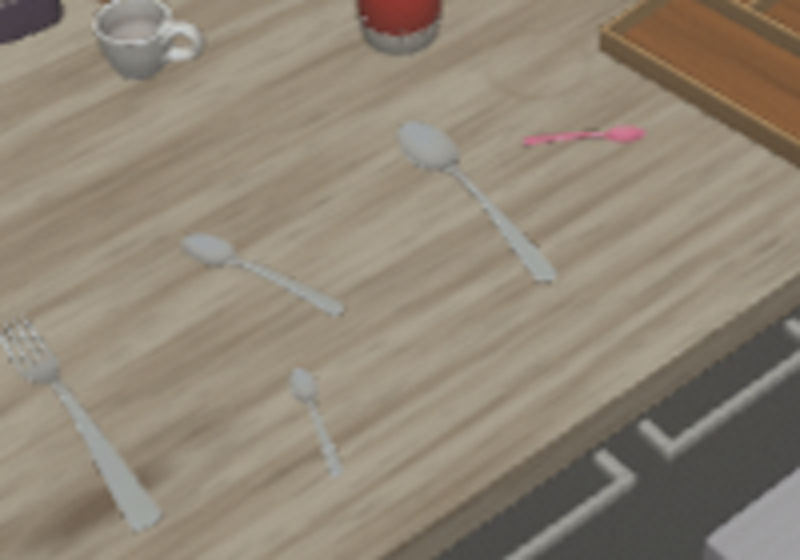

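The top view shows four items that could be taken for a spoon:
- the mid-size metal spoon at (245,176)
- a smaller metal one at (225,227)
- a pink one at (354,193)
- the large dessert spoon at (311,192)

The teaspoon is the larger non-pink look-alike, at (245,176). The close crop confirms it is bright metal, well above the small one in size. The fork is at (180,187), and the tray runs from (388,157) to (481,257).

```bash
python3 - <<'E'
from h import *
t=get_image("top");s=get_image("side")
def C(q,o,f):return np.array(q)/f-0.5*(1-1/f)*0+np.array(o)
def T(q):return C(q,(170,130),3.8)
def S(q):return C(q,(190,160),4)
def d(n,a,b):
    X,e=tri(ray(t,a),ray(s,b));print(n,X.round(4),"miss",round(e,4),"top@z5",onz(t,a,.005).round(4));return X
for n,a,b,c,e in(("tea",(262,77),(183,240),(322,268),(342,310)),("des",(551,91),(400,127),(524,378),(549,277))):
    p=d(n+" tip",T(a),S(b));q=d(n+" handle",T(c),S(e))
    print(np.linalg.norm(p-q),np.degrees(np.arctan2(*(p-q)[1::-1])),(p+q)/2)
    p=onz(t,T(a),.005);q=onz(t,T(c),.005);print(" top only",np.linalg.norm(p-q),np.degrees(np.arctan2(*(p-q)[1::-1])),(p+q)/2)
# grasp heights: networks' origins
for n in("teaspoon","dessert_spoon","long_row","short_row"):
    for r in place_of(t,n):
        for q in place_of(s,n):
            X,e=tri(ray(t,r["point"]),ray(s,q["point"]))
            if e<.012: print(n,X.round(4),round(e,4),round(r["confidence"],2),round(q["confidence"],2))
a=t["color"][140:270,375:495,::-1];cv2.imwrite("pics/trayt.png",cv2.resize(a,None,fx=4.5,fy=4.5,interpolation=cv2.INTER_CUBIC))
a=s["color"][130:220,330:450,::-1];cv2.imwrite("pics/trays.png",cv2.resize(a,None,fx=6,fy=6,interpolation=cv2.INTER_CUBIC))
E
```

```text
tea tip [0.5701 0.2614 0.0052] miss 0.001 top@z5 [0.5698 0.2611 0.005 ]
tea handle [0.4427 0.2175 0.0066] miss 0.0032 top@z5 [0.4441 0.2189 0.005 ]
0.13475457657828835 19.013331014036595 [0.50638991 0.23947257 0.00590043]
 top only 0.13261640311334794 18.55371261138271 [0.50691587 0.23998683 0.005     ]
des tip [0.5607 0.0723 0.0109] miss 0.0007 top@z5 [0.5618 0.072  0.005 ]
des handle [0.3732 0.0874 0.0067] miss 0.0015 top@z5 [0.3739 0.088  0.005 ]
0.18817995637364013 -4.625544511370196 [0.46698275 0.07985708 0.00877305]
 top only 0.18862446447705866 -4.853979167806098 [0.46785885 0.08000411 0.005     ]
teaspoon [0.5038 0.2452 0.0103] 0.0038 0.76 0.56
teaspoon [ 0.4605 -0.0253  0.0066] 0.008 0.5 0.49
dessert_spoon [0.4616 0.0844 0.0132] 0.0017 0.93 0.65
long_row [ 0.4227 -0.1766  0.0028] 0.0029 0.69 0.83
short_row [ 0.4062 -0.2832  0.002 ] 0.0044 0.62 0.61
```

View pics/trayt.png

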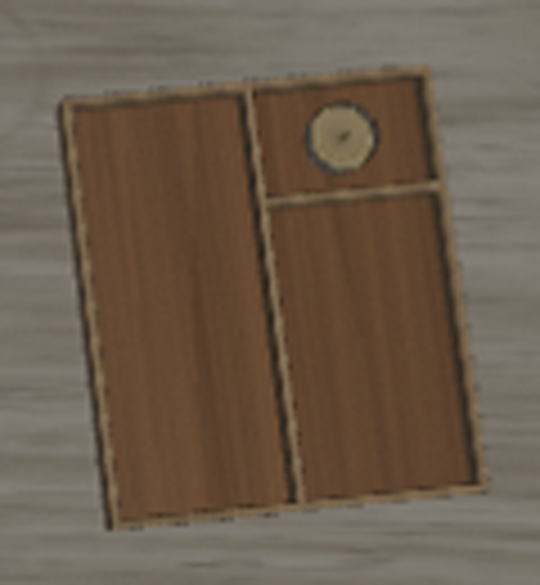

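View pics/trays.png

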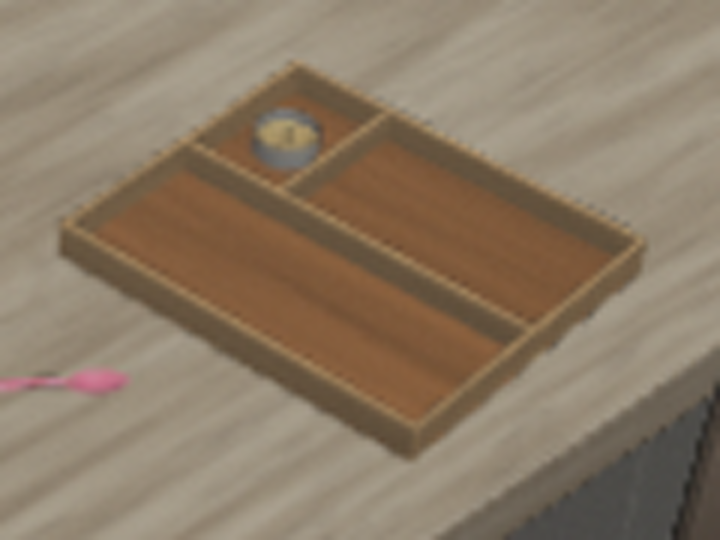

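```bash
python3 - <<'E'
from h import *
t=get_image("top");s=get_image("side")
T=lambda q:np.array(q)/4.5+[375,140]
S=lambda q:np.array(q)/6+[330,130]
P={}
for n,a,b in(("FL",(65,100),(65,228)),("FR",(428,70),(295,65)),("NR",(485,488),(645,240)),("NL",(112,525),(415,428)),("divF",(247,92),(192,145)),("divN",(297,502),(528,328)),("crossL",(264,200),(282,187)),("crossR",(440,187),(388,113))):
    X,e=tri(ray(t,T(a)),ray(s,T(b)*0+S(b)));print(n,X.round(4),round(e,4));P[n]=X
l=P["FL"]-P["NL"];print(np.degrees(np.arctan2(l[1],l[0])),np.linalg.norm(l),np.linalg.norm(P["FL"]-P["FR"]))
l=P["FR"]-P["NR"];print(np.degrees(np.arctan2(l[1],l[0])))
print("long c",(P["FL"]+P["NL"]+P["divF"]+P["divN"])/4)
print("short c",(P["crossL"]+P["crossR"]+P["NR"]+P["divN"])/4)
o=observe();M=R.from_rotvec(o["ee_rot"]).as_matrix();print(M.round(3));print(o["clock"])
E
```

```text
FL [ 0.5372 -0.1118  0.0225] 0.004
FR [ 0.557  -0.3096  0.0255] 0.0007
NR [ 0.3277 -0.3332  0.0283] 0.0032
NL [ 0.3073 -0.133   0.0283] 0.0036
divF [ 0.5421 -0.2106  0.0262] 0.0034
divN [ 0.32   -0.2314  0.0293] 0.0029
crossL [ 0.4816 -0.2179  0.0297] 0.0043
crossR [ 0.4912 -0.3139  0.0272] 0.0012
5.254901492861967 0.230972665016324 0.19876155271818347
5.878444735001092
long c [ 0.42665696 -0.1716911   0.02659441]
short c [ 0.40512265 -0.27410272  0.02863133]
[[-0.932  0.     0.361]
 [-0.361 -0.    -0.932]
 [-0.    -1.     0.   ]]
1.85
```

```bash
cat >> h.py <<'E'
def go(pts,yaw=None):
    """pts world targets (chained calls, same tool axes), yaw = wanted direction (deg) of -tool x"""
    o=observe();M=R.from_rotvec(o["ee_rot"]).as_matrix();p=o["position"]
    cur=np.degrees(np.arctan2(-M[1,0],-M[0,0]))
    print("t",o["clock"].__round__(2),"pos",p.round(4),"yaw",cur.round(2),"tilt",M[2].round(3),"F",o["force"].round(1),"w",round(o["width"],3))
    for q in pts:
        print((M.T@(np.array(q)-p)).round(4));p=np.array(q)
    if yaw is not None: print("turn y",round(cur-yaw,2))
E
python3 -c "
from h import *
go([(.3,-.35,.24),(.4,-.13,.22),(.46,.1,.2),(.497,.2367,.1)],18.8)"
```

```text
t 1.85 pos [ 0.2259 -0.5828  0.2488] yaw 21.18 tilt [-0. -1.  0.] F [-0.8  0.1 -0.6] w 0.998
[-0.1532  0.0087 -0.1903]
[-0.1727  0.02   -0.169 ]
[-0.1391  0.02   -0.1928]
[-0.0839  0.1    -0.1141]
turn y 2.38
```

Call:
arm_command:
  plan:
    - [[-0.031, 0.002, -0.038], [0, 0, 0]]
    - [[-0.062, 0.004, -0.076], [0, 0, 0]]
    - [[-0.093, 0.006, -0.114], [0, 0, 0]]
    - [[-0.124, 0.008, -0.152], [0, 0, 0]]
    - [[-0.154, 0.009, -0.19], [0, 0, 0]]
  fingers: 0.0
  squeeze: 12

```text
clock: 2.35
position: [0.3012, -0.348, 0.2398]
ee_rot: [-0.377, 2.019, -2.02]
force: [2.1, 0.6, 0.1]
width: 0.613
```

Call:
arm_command:
  plan:
    - [[-0.035, 0.004, -0.034], [0, 0, 0]]
    - [[-0.07, 0.008, -0.068], [0, 0, 0]]
    - [[-0.104, 0.012, -0.102], [0, 0, 0]]
    - [[-0.138, 0.016, -0.136], [0, 0, 0]]
    - [[-0.173, 0.02, -0.169], [0, 0, 0]]

```text
clock: 2.85
position: [0.4015, -0.1281, 0.22]
ee_rot: [-0.376, 2.019, -2.02]
force: [1.6, -0.2, -0.7]
width: 0.499
```

Call:
arm_command:
  plan:
    - [[-0.028, 0.004, -0.038], [0, 0, 0]]
    - [[-0.056, 0.008, -0.076], [0, 0, 0]]
    - [[-0.083, 0.012, -0.114], [0, 0, 0]]
    - [[-0.111, 0.016, -0.152], [0, 0, 0]]
    - [[-0.139, 0.02, -0.193], [0, 0, 0]]

```text
clock: 3.35
position: [0.4614, 0.1018, 0.1998]
ee_rot: [-0.376, 2.019, -2.02]
force: [0.9, -0.1, -0.4]
width: 0.497
```

```bash
python3 -c "
from h import *
go([(.497,.2367,.08)],18.8)"
```

```text
t 3.35 pos [0.4614 0.1018 0.1998] yaw 21.12 tilt [-0.001 -1.     0.001] F [ 0.9 -0.1 -0.4] w 0.497
[-0.0817  0.1198 -0.1131]
turn y 2.32
```

Call:
arm_command:
  plan:
    - [[-0.02, 0.025, -0.028], [0, 1, 0]]
    - [[-0.04, 0.05, -0.056], [0, 2.3, 0]]
    - [[-0.06, 0.08, -0.084], [0, 2.3, 0]]
    - [[-0.082, 0.11, -0.113], [0, 2.3, 0]]
    - [[-0.082, 0.12, -0.113], [0, 2.3, 0]]

```text
clock: 3.85
position: [0.4957, 0.2406, 0.0772]
ee_rot: [-0.347, 2.043, -2.037]
force: [-0.1, 0.9, -0.0]
width: 0.505
```

```bash
python3 - <<'E'
from h import *
go([(.497,.2367,.024)],18.8)
t=get_image("top");s=get_image("side")
a=t["color"][120:250,160:340,::-1];b=s["color"][150:290,180:340,::-1]
a=cv2.resize(a,(720,520));b=cv2.resize(b,(640,560))
cv2.imwrite("pics/t1.png",a);cv2.imwrite("pics/s1.png",b)
E
```

```text
t 3.85 pos [0.4957 0.2406 0.0772] yaw 19.2 tilt [ 0.001 -1.    -0.003] F [-0.1  0.9 -0. ] w 0.505
[0.     0.0532 0.0043]
turn y 0.4
```

View pics/s1.png

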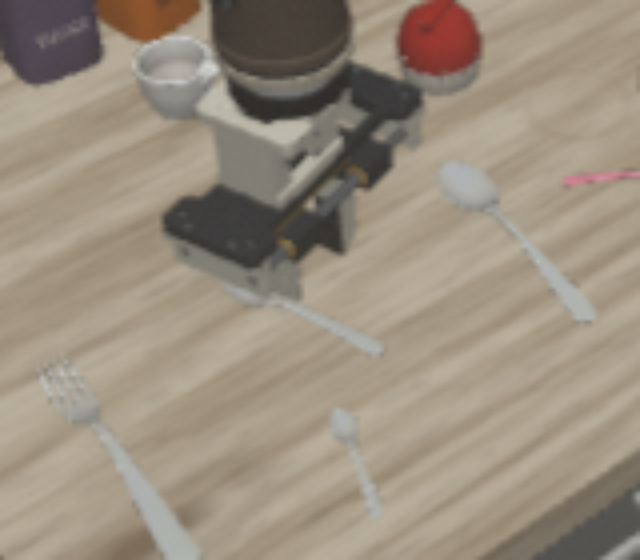

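The gripper stands over the teaspoon handle with the spoon between the jaws, and the mug and fork are clear.

Call:
arm_command:
  plan:
    - [[0, 0.02, 0], [0, 0, 0]]
    - [[0, 0.035, 0], [0, 0, 0]]
    - [[0, 0.035, 0], [0, 0, 0]]
    - [[0, 0.035, 0], [0, 0, 0]]

```text
clock: 4.35
position: [0.497, 0.2344, 0.0458]
ee_rot: [-0.338, 2.043, -2.044]
force: [-0.2, -0.0, 0.5]
width: 0.505
```

```bash
python3 - <<'E'
from h import *
go([(.497,.2370,.024)],18.8)
E
```

```text
t 4.35 pos [0.497  0.2344 0.0458] yaw 18.81 tilt [-0.001 -1.     0.   ] F [-0.2 -0.   0.5] w 0.505
[-0.0008  0.0218 -0.0025]
turn y 0.01
```

Call:
arm_command:
  plan:
    - [[0, 0.012, -0.002], [0, 0, 0]]
    - [[-0.001, 0.022, -0.002], [0, 0, 0]]
    - [[-0.001, 0.022, -0.002], [0, 0, 0]]

```text
clock: 4.65
position: [0.4971, 0.2378, 0.0225]
ee_rot: [-0.339, 2.043, -2.043]
force: [-0.1, -0.6, 0.5]
width: 0.499
```

Call:
arm_command:
  plan:
    - [[0, 0, 0], [0, 0, 0]]
    - [[0, 0, 0], [0, 0, 0]]
    - [[0, 0, 0], [0, 0, 0]]
    - [[0, 0, 0], [0, 0, 0]]
    - [[0, 0, 0], [0, 0, 0]]
  fingers: 1.0
  squeeze: 15

```text
clock: 5.15
position: [0.4968, 0.2374, 0.0226]
ee_rot: [-0.34, 2.043, -2.043]
force: [-0.1, 0.1, 0.6]
width: 0.115
```

Call:
arm_command:
  plan:
    - [[0, 0, 0], [0, 0, 0]]
    - [[0, -0.02, 0], [0, 0, 0]]
    - [[0, -0.05, 0], [0, 0, 0]]
    - [[0, -0.08, 0], [0, 0, 0]]
    - [[0, -0.08, 0], [0, 0, 0]]

```text
clock: 5.65
position: [0.4988, 0.2389, 0.1064]
ee_rot: [-0.333, 2.043, -2.038]
force: [0.3, -0.1, 0.1]
width: 0.093
```

```bash
python3 - <<'E'
from h import *
go([(.402,-.10,.14),(.395,-.277,.11)],5.6)
t=get_image("top");s=get_image("side")
a=t["color"][120:250,160:340,::-1];b=s["color"][150:290,180:340,::-1]
a=cv2.resize(a,(720,520));b=cv2.resize(b,(640,560))
cv2.imwrite("pics/t2.png",a);cv2.imwrite("pics/s2.png",b)
E
```

```text
t 5.65 pos [0.4988 0.2389 0.1064] yaw 18.88 tilt [-0.006 -1.    -0.001] F [ 0.3 -0.1  0.1] w 0.093
[ 0.201  -0.0352  0.2893]
[0.0641 0.0294 0.1652]
turn y 13.28
```

View pics/s2.png

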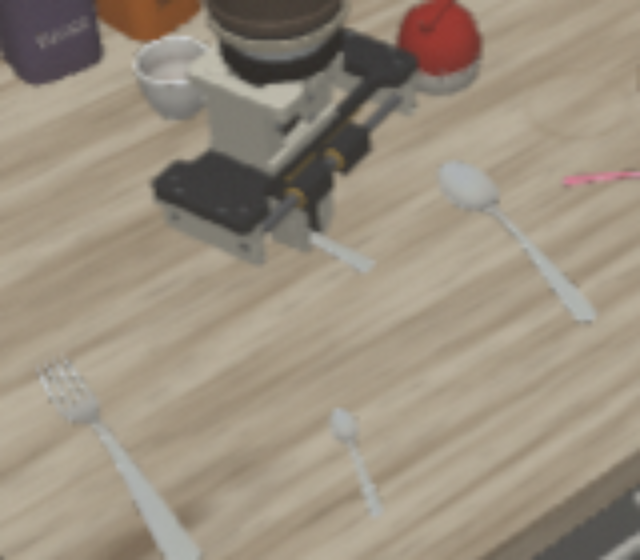

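View pics/t2.png

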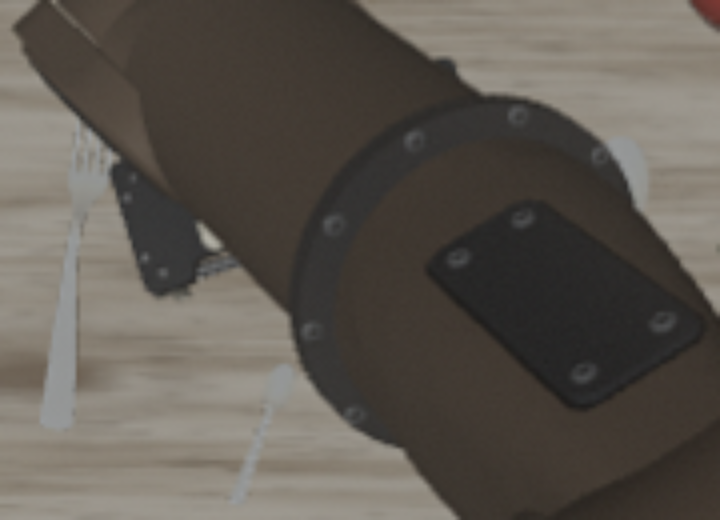

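Only the handle end of the teaspoon shows, at about (372,267) in the side crop. It has come up with the gripper, and the width of about 8.6 mm matches the handle.

Call:
arm_command:
  plan:
    - [[0.02, -0.004, 0.03], [0, 0, 0]]
    - [[0.04, -0.008, 0.06], [0, 0, 0]]
    - [[0.06, -0.012, 0.09], [0, 0, 0]]
    - [[0.08, -0.016, 0.12], [0, 0, 0]]
    - [[0.1, -0.018, 0.145], [0, 0, 0]]

```text
clock: 6.25
position: [0.4481, 0.0659, 0.1198]
ee_rot: [-0.341, 2.044, -2.045]
force: [0.2, -0.6, 0.0]
width: 0.096
```

Call:
arm_command:
  plan:
    - [[0.02, -0.004, 0.03], [0, 0, 0]]
    - [[0.04, -0.008, 0.06], [0, 0, 0]]
    - [[0.06, -0.012, 0.09], [0, 0, 0]]
    - [[0.08, -0.016, 0.12], [0, 0, 0]]
    - [[0.1, -0.018, 0.145], [0, 0, 0]]

```text
clock: 6.75
position: [0.4004, -0.1033, 0.1381]
ee_rot: [-0.34, 2.044, -2.044]
force: [0.5, -1.1, 0.5]
width: 0.101
```

```bash
python3 - <<'E'
from h import *
go([(.396,-.277,.12)],5.6)
E
```

```text
t 6.75 pos [ 0.4004 -0.1033  0.1381] yaw 18.83 tilt [ 0.001 -1.    -0.   ] F [ 0.5 -1.1  0.5] w 0.101
[0.0602 0.0181 0.163 ]
turn y 13.23
```

Call:
arm_command:
  plan:
    - [[0.015, 0.005, 0.04], [0, 4, 0]]
    - [[0.03, 0.01, 0.08], [0, 8, 0]]
    - [[0.045, 0.014, 0.12], [0, 12, 0]]
    - [[0.06, 0.018, 0.163], [0, 13.2, 0]]
    - [[0.06, 0.018, 0.163], [0, 13.2, 0]]

```text
clock: 7.25
position: [0.3955, -0.2813, 0.1192]
ee_rot: [-0.101, 2.174, -2.178]
force: [-0.1, 0.8, -0.5]
width: 0.1
```

```bash
python3 - <<'E'
from h import *
go([(.396,-.277,.033)],5.6)
t=get_image("top");s=get_image("side")
a=t["color"][120:280,370:530,::-1];b=s["color"][70:230,320:480,::-1]
cv2.imwrite("pics/p3.png",np.hstack([cv2.resize(x,(400,400),interpolation=cv2.INTER_CUBIC) for x in(a,b)]))
E
```

```text
t 7.25 pos [ 0.3955 -0.2813  0.1192] yaw 5.18 tilt [ 0.002 -1.     0.002] F [-0.1  0.8 -0.5] w 0.1
[-0.001   0.0862 -0.0044]
turn y -0.42
```

View pics/p3.png

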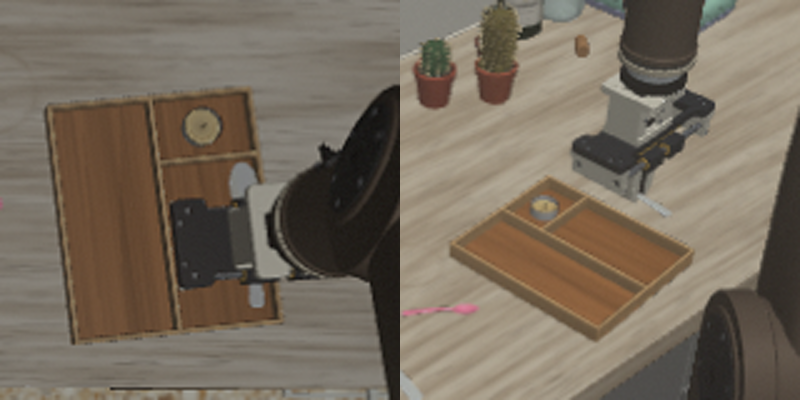

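```bash
python3 - <<'E'
from h import *
t=get_image("top");s=get_image("side")
X,e=tri(ray(t,(472.8,242)),ray(s,(427.5,155)));print("handle end",X,e)
a=onz(t,(472.8,242),X[2])
for z in(.08,.09,.1,.11): 
  b=onz(t,(466.8,185.4),z);print(z,b.round(4),np.linalg.norm(b-X),np.degrees(np.arctan2(*(b-X)[1::-1])))
go([(.396,-.277,.033)],5.6)
E
```

```text
handle end [ 0.34035437 -0.28373954  0.10472097] 0.00011311588432894096
0.08 [ 0.4731 -0.2819  0.08  ] 0.1350678245099324 0.7868521922231348
0.09 [ 0.4715 -0.2788  0.09  ] 0.13201682352957583 2.1637687041385445
0.1 [ 0.4698 -0.2757  0.1   ] 0.12976425046020706 3.5736914413571688
0.11 [ 0.4681 -0.2725  0.11  ] 0.12835214928401628 5.016053101955276
t 7.45 pos [ 0.3971 -0.2739  0.12  ] yaw 5.76 tilt [ 0.001 -1.    -0.001] F [-0.5  0.3  0.2] w 0.092
[0.0013 0.087  0.0031]
turn y 0.16
```

Call:
arm_command:
  plan:
    - [[0, 0.03, 0.001], [0, 0, 0]]
    - [[0, 0.06, 0.001], [0, 0, 0]]
    - [[0, 0.082, 0.001], [0, 0, 0]]
    - [[0, 0.089, 0.001], [0, 0, 0]]
    - [[0, 0.089, 0.001], [0, 0, 0]]

```text
clock: 7.95
position: [0.3973, -0.2748, 0.0312]
ee_rot: [-0.112, 2.172, -2.169]
force: [-0.1, 0.0, -1.1]
width: 0.094
```

Call:
arm_command:
  plan:
    - [[0, 0.001, 0], [0, 0, 0]]
    - [[0, 0.001, 0], [0, 0, 0]]

```text
clock: 8.15
position: [0.3983, -0.2763, 0.0317]
ee_rot: [-0.106, 2.169, -2.171]
force: [0.2, 0.7, 0.5]
width: 0.095
```

Call:
arm_command:
  plan:
    - [[0, 0.002, 0], [0, 0, 0]]
    - [[0, 0.003, 0], [0, 0, 0]]
    - [[0, 0.003, 0], [0, 0, 0]]

```text
clock: 8.45
position: [0.3976, -0.2763, 0.0279]
ee_rot: [-0.107, 2.17, -2.171]
force: [-0.5, 0.4, 0.6]
width: 0.095
```

Call:
arm_command:
  plan:
    - [[0, 0, 0], [0, 0, 0]]
    - [[0, 0, 0], [0, 0, 0]]
    - [[0, 0, 0], [0, 0, 0]]
    - [[0, 0, 0], [0, 0, 0]]
  fingers: 0.5

```text
clock: 8.85
position: [0.3976, -0.2762, 0.0277]
ee_rot: [-0.108, 2.171, -2.171]
force: [0.6, -0.2, 0.2]
width: 0.246
```

Call:
arm_command:
  plan:
    - [[0, -0.02, 0], [0, 0, 0]]
    - [[0, -0.05, 0], [0, 0, 0]]
    - [[0, -0.09, 0], [0, 0, 0]]
    - [[0, -0.13, 0], [0, 0, 0]]
    - [[0, -0.13, 0], [0, 0, 0]]

```text
clock: 9.35
position: [0.4002, -0.2776, 0.1625]
ee_rot: [-0.1, 2.162, -2.172]
force: [0.3, -0.2, 0.4]
width: 0.251
```

```bash
python3 - <<'E'
from h import *
# dessert: yaw -4.8, mid (.467,.080), grip at x=-25
y=np.radians(-4.75);g=np.array([.4675,.0798])-.025*np.array([np.cos(y),np.sin(y)]);print(g)
go([(.43,-.1,.15),(*g,.1)],-4.75)
t=get_image("top");s=get_image("side")
a=t["color"][120:280,370:530,::-1];b=s["color"][70:230,320:480,::-1]
cv2.imwrite("pics/p4.png",np.hstack([cv2.resize(x,(400,400),interpolation=cv2.INTER_CUBIC) for x in(a,b)]))
E
```

```text
[0.44258586 0.08187021]
t 9.35 pos [ 0.4002 -0.2776  0.1625] yaw 5.68 tilt [-0.007 -1.     0.005] F [ 0.3 -0.2  0.4] w 0.251
[-0.0472  0.012  -0.1738]
[-0.0302  0.0493 -0.18  ]
turn y 10.43
```

View pics/p4.png

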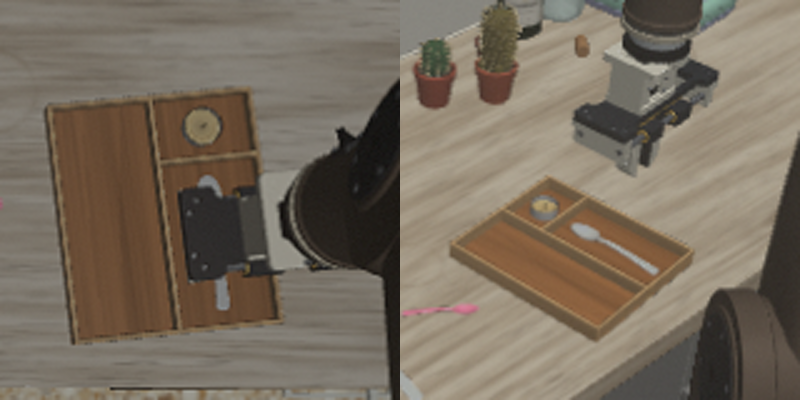

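The teaspoon lies flat along the short row, with its bowl at about (590,232) and its handle end at (652,268) in the side crop, inside the walls. Next is the dessert spoon.

Call:
arm_command:
  plan:
    - [[-0.01, 0.002, -0.035], [0, 0, 0]]
    - [[-0.02, 0.004, -0.07], [0, 0, 0]]
    - [[-0.03, 0.007, -0.105], [0, 0, 0]]
    - [[-0.04, 0.01, -0.14], [0, 0, 0]]
    - [[-0.047, 0.012, -0.174], [0, 0, 0]]
  fingers: 0.0

```text
clock: 9.95
position: [0.4264, -0.0967, 0.1443]
ee_rot: [-0.11, 2.172, -2.171]
force: [0.8, 0.2, 0.4]
width: 0.496
```

Call:
arm_command:
  plan:
    - [[-0.006, 0.01, -0.036], [0, 3, 0]]
    - [[-0.012, 0.02, -0.072], [0, 6, 0]]
    - [[-0.018, 0.03, -0.108], [0, 9, 0]]
    - [[-0.024, 0.04, -0.15], [0, 10.4, 0]]
    - [[-0.03, 0.049, -0.18], [0, 10.4, 0]]

```text
clock: 10.45
position: [0.4377, 0.086, 0.0951]
ee_rot: [-0.086, -2.179, 2.179]
force: [1.4, -1.4, -0.1]
width: 0.503
```

Call:
arm_command:
  plan:
    - [[0, 0, 0], [0, 0, 0]]
    - [[0, 0, 0], [0, 0, 0]]

```text
clock: 10.65
position: [0.4379, 0.0839, 0.0955]
ee_rot: [-0.084, -2.178, 2.18]
force: [-0.3, -1.2, -0.7]
width: 0.502
```

```bash
python3 - <<'E'
from h import *
go([(.4425,.0815,.024)],-4.75)
t=get_image("top");s=get_image("side")
a=t["color"][120:280,240:400,::-1];b=s["color"][110:270,240:400,::-1]
cv2.imwrite("pics/p5.png",np.hstack([cv2.resize(x,(400,400),interpolation=cv2.INTER_CUBIC) for x in(a,b)]))
E
```

```text
t 10.65 pos [0.4379 0.0839 0.0955] yaw -4.59 tilt [ 0.003 -1.     0.001] F [-0.3 -1.2 -0.7] w 0.502
[-0.005   0.0715  0.002 ]
turn y 0.16
```

View pics/p5.png

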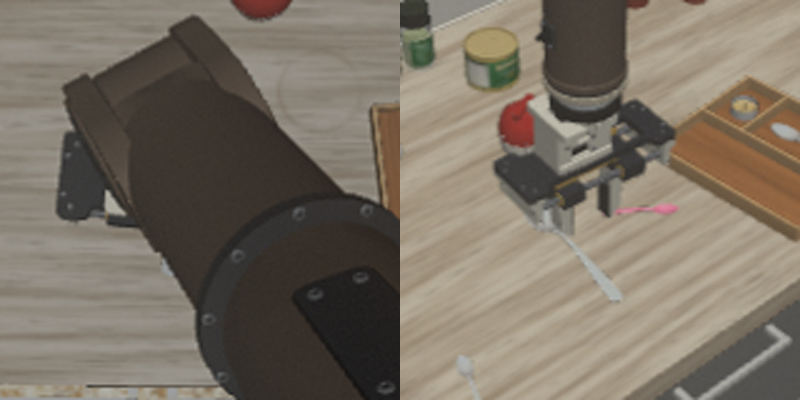

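Call:
arm_command:
  plan:
    - [[-0.003, 0.025, 0.001], [0, 0, 0]]
    - [[-0.005, 0.05, 0.002], [0, 0, 0]]
    - [[-0.005, 0.065, 0.002], [0, 0, 0]]
    - [[-0.005, 0.07, 0.002], [0, 0, 0]]
    - [[-0.005, 0.07, 0.002], [0, 0, 0]]

```text
clock: 11.25
position: [0.4435, 0.0801, 0.0264]
ee_rot: [-0.09, -2.177, 2.179]
force: [0.4, -0.1, 0.2]
width: 0.503
```

Call:
arm_command:
  plan:
    - [[0, 0, 0], [0, 0, 0]]
    - [[0, 0, 0], [0, 0, 0]]
    - [[0, 0, 0], [0, 0, 0]]
    - [[0, 0, 0], [0, 0, 0]]
    - [[0, 0, 0], [0, 0, 0]]
  fingers: 1.0
  squeeze: 30

```text
clock: 11.75
position: [0.4441, 0.0813, 0.027]
ee_rot: [-0.09, -2.18, 2.18]
force: [0.1, -0.3, 0.4]
width: 0.115
```

Call:
arm_command:
  plan:
    - [[0, 0, 0], [0, 0, 0]]
    - [[0, -0.02, 0], [0, 0, 0]]
    - [[0, -0.05, 0], [0, 0, 0]]
    - [[0, -0.09, 0], [0, 0, 0]]
    - [[0, -0.1, 0], [0, 0, 0]]

```text
clock: 12.25
position: [0.4455, 0.0819, 0.1299]
ee_rot: [-0.095, -2.183, 2.18]
force: [0.2, 0.1, -0.9]
width: 0.1
```

```bash
python3 - <<'E'
from h import *
y=np.radians(5.6);g=np.array([.428,-.173])-.025*np.array([np.cos(y),np.sin(y)]);print(g)
go([(*g,.13)],5.6)
t=get_image("top");s=get_image("side")
a=t["color"][120:280,240:400,::-1];b=s["color"][110:270,240:400,::-1]
cv2.imwrite("pics/p6.png",np.hstack([cv2.resize(x,(400,400),interpolation=cv2.INTER_CUBIC) for x in(a,b)]))
E
```

```text
[ 0.40311932 -0.17543957]
t 12.25 pos [0.4455 0.0819 0.1299] yaw -4.71 tilt [-0.004 -1.    -0.001] F [ 0.2  0.1 -0.9] w 0.1
[ 0.0211 -0.0006  0.26  ]
turn y -10.31
```

View pics/p6.png

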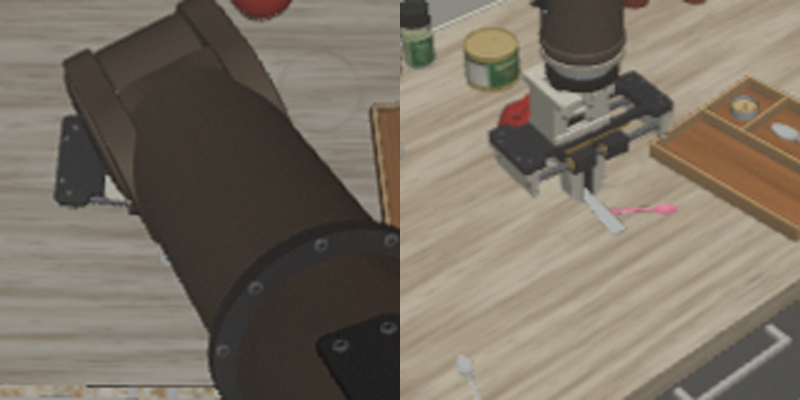

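The dessert spoon is held and lifted, with its handle end at about (615,228) in the side crop. Next I carry it to the long row.

Call:
arm_command:
  plan:
    - [[0.004, 0, 0.04], [0, -2, 0]]
    - [[0.008, 0, 0.085], [0, -4, 0]]
    - [[0.012, 0, 0.13], [0, -6, 0]]
    - [[0.016, 0, 0.175], [0, -8, 0]]
    - [[0.019, 0, 0.215], [0, -10.3, 0]]

```text
clock: 12.85
position: [0.4055, -0.1334, 0.1252]
ee_rot: [-0.11, 2.173, -2.172]
force: [0.6, 0.1, -0.7]
width: 0.099
```

```bash
python3 - <<'E'
from h import *
go([(.4031,-.1754,.12)],5.6)
E
```

```text
t 12.85 pos [ 0.4055 -0.1334  0.1252] yaw 5.64 tilt [ 0.002 -1.    -0.001] F [ 0.6  0.1 -0.7] w 0.099
[0.0065 0.0052 0.0416]
turn y 0.04
```

Call:
arm_command:
  plan:
    - [[0.003, 0.003, 0.02], [0, 0, 0]]
    - [[0.006, 0.005, 0.042], [0, 0, 0]]
    - [[0.006, 0.005, 0.042], [0, 0, 0]]
    - [[0.006, 0.005, 0.042], [0, 0, 0]]

```text
clock: 13.25
position: [0.4045, -0.1737, 0.1204]
ee_rot: [-0.107, 2.174, -2.172]
force: [-0.2, 1.0, -0.7]
width: 0.096
```

```bash
python3 - <<'E'
from h import *
go([(.4031,-.1754,.033)],5.6)
t=get_image("top");s=get_image("side")
a=t["color"][120:280,370:530,::-1];b=s["color"][90:250,300:460,::-1]
cv2.imwrite("pics/p7.png",np.hstack([cv2.resize(x,(400,400),interpolation=cv2.INTER_CUBIC) for x in(a,b)]))
E
```

```text
t 13.25 pos [ 0.4045 -0.1737  0.1204] yaw 5.52 tilt [ 0.002 -1.    -0.001] F [-0.2  1.  -0.7] w 0.096
[0.0014 0.0874 0.0017]
turn y -0.08
```

View pics/p7.png

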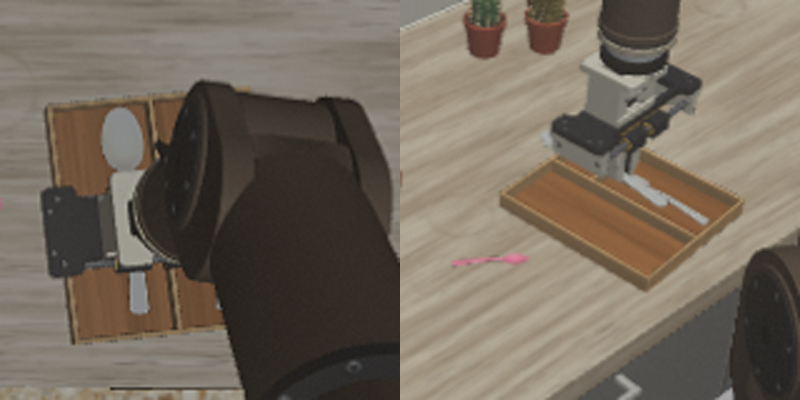

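```bash
python3 - <<'E'
from h import *
t=get_image("top");s=get_image("side")
X,e=tri(ray(t,(425.6,245.2)),ray(s,(405.8,171.2)));print("handle end",X,e)
for z in(.08,.09,.1,.11): 
  b=onz(t,(418.8,163.6),z);print(z,b.round(4),np.linalg.norm(b-X),np.degrees(np.arctan2(*(b-X)[1::-1])))
go([(.4031,-.1754,.034)],5.6)
E
```

```text
handle end [ 0.33247625 -0.17755477  0.10289573] 0.0011667647840529188
0.08 [ 0.5237 -0.1704  0.08  ] 0.19275254525457503 2.131696139542535
0.09 [ 0.5216 -0.1683  0.09  ] 0.18979605374798192 2.8018321444338206
0.1 [ 0.5195 -0.1662  0.1   ] 0.1873758284041794 3.4863994716957096
0.11 [ 0.5174 -0.164   0.11  ] 0.18551285900889417 4.185667496527541
t 13.45 pos [ 0.4054 -0.1728  0.1214] yaw 5.69 tilt [ 0. -1. -0.] F [ 0.3 -0.7  0.6] w 0.098
[0.0025 0.0874 0.0024]
turn y 0.09
```

Call:
arm_command:
  plan:
    - [[0.001, 0.03, 0.002], [0, 0, 0]]
    - [[0.001, 0.06, 0.002], [0, 0, 0]]
    - [[0.001, 0.08, 0.002], [0, 0, 0]]
    - [[0.001, 0.086, 0.002], [0, 0, 0]]
    - [[0.001, 0.088, 0.002], [0, 0, 0]]

```text
clock: 13.95
position: [0.4045, -0.1752, 0.0334]
ee_rot: [-0.108, 2.172, -2.171]
force: [1.3, -0.2, 0.4]
width: 0.101
```

Call:
arm_command:
  plan:
    - [[0, 0.001, 0], [0, 0, 0]]
    - [[0, 0.001, 0], [0, 0, 0]]

```text
clock: 14.15
position: [0.4053, -0.176, 0.0335]
ee_rot: [-0.104, 2.17, -2.171]
force: [0.1, 0.5, -0.4]
width: 0.099
```

Call:
arm_command:
  plan:
    - [[0, 0.001, 0], [0, 0, 0]]
    - [[0, 0.001, 0], [0, 0, 0]]
    - [[0, 0.001, 0], [0, 0, 0]]
  fingers: 0.5

```text
clock: 14.45
position: [0.4048, -0.1761, 0.0321]
ee_rot: [-0.105, 2.171, -2.172]
force: [-0.0, -0.5, 0.3]
width: 0.244
```

Call:
arm_command:
  plan:
    - [[0, 0, 0], [0, 0, 0]]
    - [[0, -0.02, 0], [0, 0, 0]]
    - [[0, -0.05, 0], [0, 0, 0]]
    - [[0, -0.09, 0], [0, 0, 0]]
    - [[0, -0.13, 0], [0, 0, 0]]

```text
clock: 14.95
position: [0.4041, -0.1756, 0.163]
ee_rot: [-0.107, 2.172, -2.171]
force: [-0.1, -0.4, -0.5]
width: 0.25
```

Call:
arm_command:
  plan:
    - [[0, -0.02, -0.04], [0, 0, 0]]
    - [[0, -0.03, -0.08], [0, 0, 0]]
    - [[0, -0.04, -0.12], [0, 0, 0]]
    - [[0, -0.05, -0.16], [0, 0, 0]]
    - [[0, -0.05, -0.2], [0, 0, 0]]

```text
clock: 15.45
position: [0.3854, 0.0247, 0.213]
ee_rot: [-0.103, 2.17, -2.171]
force: [1.6, 0.1, 0.3]
width: 0.245
```

Call:
arm_command:
  plan:
    - [[0, 0, -0.04], [0, 0, 0]]
    - [[0, 0, -0.08], [0, 0, 0]]
    - [[0, 0, -0.1], [0, 0, 0]]
    - [[0, 0, -0.1], [0, 0, 0]]
    - [[0, 0, -0.1], [0, 0, 0]]

```text
clock: 15.95
position: [0.3753, 0.1224, 0.2116]
ee_rot: [-0.107, 2.171, -2.172]
force: [0.3, -1.0, 0.3]
width: 0.249
```

```bash
python3 - <<'E'
from h import *
go([])
t=get_image("top");s=get_image("side");save(t,"top8");save(s,"side8")
a=t["color"][120:280,370:530,::-1];b=s["color"][90:250,300:460,::-1]
cv2.imwrite("pics/p8.png",np.hstack([cv2.resize(x,(400,400),interpolation=cv2.INTER_CUBIC) for x in(a,b)]))
E
```

```text
t 15.95 pos [0.3753 0.1224 0.2116] yaw 5.65 tilt [ 0. -1.  0.] F [ 0.3 -1.   0.3] w 0.249
```

View pics/p8.png

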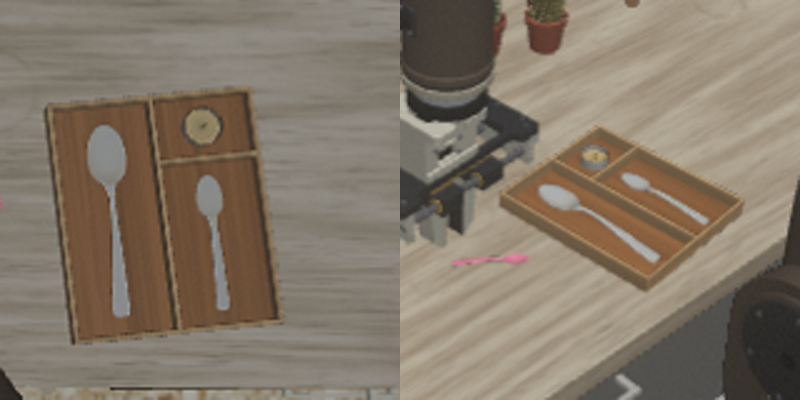

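View pics/side8.png

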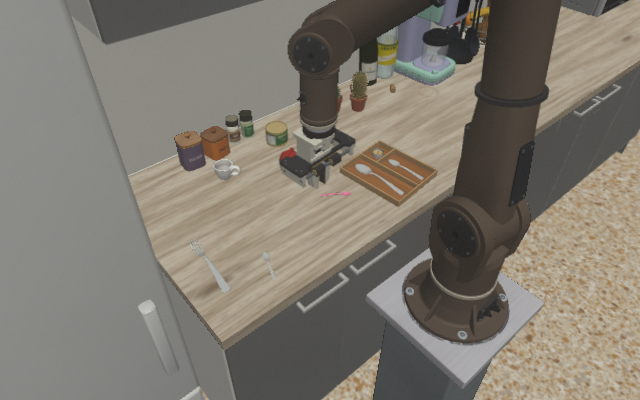

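In the final picture both spoons lie flat inside their rows. In the crop, the dessert spoon runs from (106,125) to (121,317) and the teaspoon from (209,175) to (222,310). The fork, the small spoon and the pink one are where they were, and the arm is clear.

```bash
python3 -c "
from h import *
print(sign_off())"
```

```text
the job is handed in; nothing more can be done
None
```

Both spoons are in the tray and the job is handed in, at about 16 s on the robot's clock. I put the teaspoon in the short row first, then the dessert spoon in the long row.

- **Last checks:** the final top and side pictures show each spoon flat, lying along its row and inside its walls. The fork, the small metal spoon and the pink one look unmoved. The gripper was about 0.2 m up, touching nothing, and the wrist forces I read during the job never passed about 2 N.
- **Disagreements:** some network detections were wrong; for example, the side view reported "short_row" at the fork. I took the tray position from its rim corners in the two views instead. Those rim corners came out at 22–30 mm high, against the 24 mm stated. The networks' two-view spoon origins came out about 10–13 mm high, though the text puts them at table level. I set the grasp heights from the stated dimensions.

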